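Tuck the flashing under the lapped shingle of a model roof

TASK

Slide the red-lined edge of the loose aluminium flashing strip (its upright seam makes a handle) squarely under the middle of the wide brown shingle of three joined tabs on the model roof, until the red line lies at the shingle's lower edge, without lifting the shingle. Press the strip firmly flat on the roof board and finish while still holding it pressed there with the gripper: do not let go. Leave the paint jars, toy car and marker pen alone.

Things in the scene. Friction and masses are not known exactly. Their poses are not given: they have to be found in the camera images.
- flashing: Loose rigid aluminium strip, 120 g: plate 85 (x) by 110 (y) by 4 mm; on it a standing seam, an upright rib 8 mm thick (x), 110 mm long (y), its top 28 mm above the underside. Origin on the underside below the rib's middle; plate reaches 60 mm to +x (edge to tuck), 25 mm to -x. Red line 3 mm wide across it, 20 mm back from the front edge. Starts flat on the bench, rib up.
- flash_edge (a point): Middle of the flashing's front edge (the edge to tuck), on the underside, 60 mm along +x from the flashing's origin.
- roof: Model roof panel, fixed flat on the bench: plywood board 240 (x, up the roof) by 280 (y) by 12 mm, z up, origin at the centre of its underside. The -x half is bare plywood; the +x half carries the brown and slate-grey shingles, in steps up to 32 mm above the bench. Its x axis points roughly away from the robot; place and yaw vary.
- lip (a point): Point on the board's top face (12 mm above the bench), at the roof's centre, straight below the middle of the brown shingle's lower edge; axes as the roof's. The shingle's underside is 8 mm above it, its top 12 mm. The strip goes in along +x; the space below is 60 mm deep, open also under the grey shingles on either side.
- shingle (a joint): Hinge of the wide brown shingle (150 mm in y, 58 mm in x, 4 mm thick, two dark grooves), along its upper edge, 58 mm up the roof from its lower edge. 0 = lying down; grows (rad) as the lower edge lifts. A light spring (about 1 N at the lower edge) and its weight keep it on a stop at 0, clear of the board.
- jar_blue: Paint jar, blue cap, 38 mm across, 45 mm high, loose, a bystander; origin at the centre of its underside.
- jar_grey: Paint jar, grey cap, 38 mm across, 45 mm high, loose, a bystander; origin at the centre of its underside.
- car: Gold toy car, 32 (x) by 76 (y) by 25 mm high, loose, a bystander; origin under its centre.
- marker: Black and green marker pen lying along its x, 130 by 13 by 13 mm, loose, a bystander; origin under its centre.
Things that resemble listed ones, but are neither listed nor needed, are in the scene too. Leave any turquoise look-alike of the flashing alone.

How it is judged:
At the end, for the whole second after the job is handed in: Front edge 12 to 28 mm under the brown shingle, within 18 mm of its middle, square to 0.12 rad, flat on the board (edge under 3 mm above it, tilt below 0.04 rad), shingle down (below 0.03 rad); the gripper still holds the strip, pressed on the board with over 4 N, at rest (x of flash_edge in the frame of lip between 0.012 and 0.028 m and y of flash_edge in the frame of lip between -0.018 and 0.018 m and z of flash_edge in the frame of lip below 0.003 m and angle between the x axis of flashing and the x axis of roof, either way round below 0.12 rad and angle between flashing's own z axis and vertical below 0.04 rad and value of joint shingle below 0.03 rad and contact force between flashing and roof above 4 N and contact force between the fingers and flashing above 2 N and linear speed of flashing below 0.02 m/s); the arm keeps its last pose, push and grip.
It fails at once if the shingle is lifted (hinge beyond 0.06 rad, 3.5 mm at its lower edge) (value of joint shingle above 0.06 rad).
It fails at once if a bystander (jar_blue) is moved more than 25 mm or tipped (distance of jar_blue from where it was at the start of the episode above 0.025 m or angle between jar_blue's own z axis and vertical above 0.5 rad).
It fails at once if a bystander (jar_grey) is moved more than 25 mm or tipped (distance of jar_grey from where it was at the start of the episode above 0.025 m or angle between jar_grey's own z axis and vertical above 0.5 rad).
It fails at once if a bystander (car) is moved more than 25 mm or tipped (distance of car from where it was at the start of the episode above 0.025 m or angle between car's own z axis and vertical above 0.5 rad).
It fails at once if a bystander (marker) is moved more than 25 mm or tipped (distance of marker from where it was at the start of the episode above 0.025 m or angle between marker's own z axis and vertical above 0.5 rad).
It also fails if it takes over 32 s, if anything falls off the work surface, if the arm or the gripper's body presses on something with over 40 N, if the wrist force passes 120 N, or if a joint passes its speed limit or range.

ROBOT

A 6-joint arm with a two-finger parallel gripper is mounted at the origin on the work surface. World frame = base frame: x ahead of the robot, y to its left, z up, the work surface at z = 0. Lengths are in m, angles in rad, forces in N, time in s.
With the tool pointing down it reaches from about 0.25 to 0.85 m from the base axis. Payload 12.5 kg.
Tool frame: the origin (TCP) lies at the very end of the fingers, on their centre line; the grasp point (between the pads) lies 19 mm behind it (robot.pinch_z is the distance from the TCP to the grasp point, in m); z points along the fingers, y is the line along which they close (so a half turn about z gives the same grasp; the last joint's range is limited). The gripper opens to 93 mm and grips with 3 to 60 N. Pads are 15 mm wide; open, the fingers measure 128 mm over their backs; the gripper's body (75 mm by 188 mm) begins 65 mm behind the grasp point.
Start: joints at [1.057, 0.351, 1.652, -0, 1.139, -0.085], TCP at [0.229, 0.5, 0.219] pointing down, gripper open.
Joint ranges: [-2.75, 2.75], [-0.79, 2.1], [0.01, 2.65], [-1.57, 4.71], [0.07, 3.14], [-2.87, 2.87]. Speed limits (rad/s): [2.22, 2.22, 2.79, 3.14, 3.14, 3.14].

INTERFACE

Orientations are given as a unit quaternion [x, y, z, w].
In Python, from plant import robot gives the robot as it stands.
- The arm moves only by the tool step_arm, never from a script. Its argument "moves" is one flat list of numbers, 7 for each row, row after row: the finger opening in m, from 0 to 0.093, then the shift along the tool's x, y, z in m, then the turn, a rotation vector about the tool's x, y, z in rad. In form: [grip, dx, dy, dz, rx, ry, rz, grip, dx, dy, dz, rx, ry, rz, ...]. A call has 1 to 8 rows; each row shifts and turns the commanded pose from where the row before left it, along the tool's axes as they then stand; what a row does not reach is not made up. A row lasts 1/10 s, in which the tool goes at most 50 mm and 8.59 degrees, less where a joint would pass 70% of its speed; a pose out of reach is approached as far as the arm can. A call is refused whole if a number of a shift passes 0.05 or a number of a turn 0.15, either way. A call with a gripper value outside its range is refused whole. The fingers move at their own pace and stop on an object; the grip force is fixed at half the most. Time passes only in rows, so rows that do not move let the fingers close. It gives the time, the measured TCP pose, the force, the opening and the grip force at its end, in the units of the state.
- robot.read_state(): the state, without advancing time (a new reading comes with each control period).
- robot.camera(name): name is "side" or "top"; returns the picture (420x560x3 uint8, red, green, blue); there is no depth.
- robot.get_calibration(name): a dict with "camera_matrix" (3x3 intrinsics, pixels), "R" (3x3) and "t" (3): a world point X has camera coordinates R X + t. Camera axes: x right, y down, z forward; pixel columns grow to the right and rows downward; lengths in m; the calibration is good to about 2 mm. A picture is of the moment at which its call begins. get_calibration takes no time and is no camera call.
- robot.job_done(): hands the job in; it is judged then, once.
The state is a dict: "t": time; "qpos": joint angles; "joint_vel": joint speeds; "joint_efforts": joint torques, N m; "eef_pos": TCP position; "eef_rot": TCP orientation; "wrist_force": force on the tool from outside, world axes, zero at the start; "wrist_torque": the same for the moment, N m; "finger_gap": finger opening in m; "finger_force": force on a finger pad.
Only numpy, scipy, OpenCV 4.12 (cv2) and the standard library are available. Lean on these libraries where they do the work, as an engineer would, in place of code of your own. Each camera call takes 0.05 s, during which the arm holds its last target. There are 200 camera calls.

## Working session

There is one attempt and no reset: what is moved stays moved. The work goes in short steps, Python scripts to look and compute and a tool call to move; the robot and the scene stay as the last step left them, time stands still between calls to the robot, and variables do not carry over. Pictures are saved under pics/ and viewed, at most 10 in all, crops included, and the job is handed in when it is done.

Besides the shell and the picture viewer there is one more tool, called after ">>>" in YAML: its name, and indented under it one key for each argument. step_arm: Moves the arm, as the interface text tells. Its arguments: {"type":"object","properties":{"moves":{"type":"array"}},"required":["moves"]}

```bash
mkdir -p pics; ls; python3 - <<'E'
from plant import robot
import cv2
for n in("top","side"):
    cv2.imwrite(f"pics/{n}0.png",robot.camera(n)[:,:,::-1])
    c=robot.get_calibration(n); print(n,c)
s=robot.read_state(); print(s)
E
```

```text
pics
top {'camera_matrix': array([[493.83323739,   0.        , 281.27877793],
       [  0.        , 493.83323739, 202.5908277 ],
       [  0.        ,   0.        ,   1.        ]]), 'R': array([[ 0.01931747, -0.99978605, -0.00739484],
       [-0.99668554, -0.01867192, -0.07917886],
       [ 0.07902385,  0.00889987, -0.996833  ]]), 't': array([0.05459503, 0.4525456 , 1.34914858])}
side {'camera_matrix': array([[420.99503206,   0.        , 278.65570925],
       [  0.        , 420.99503206, 206.63591546],
       [  0.        ,   0.        ,   1.        ]]), 'R': array([[ 0.99370918, -0.11197416, -0.00196426],
       [-0.06234149, -0.53850569, -0.84031254],
       [ 0.09303553,  0.83514873, -0.54209868]]), 't': array([-0.44095107,  0.08911035,  1.40141951])}
{'t': 0.1, 'qpos': array([ 1.05737441e+00,  3.51182218e-01,  1.65233149e+00, -1.66353856e-05,
        1.13911089e+00, -8.46101485e-02]), 'joint_vel': array([-0.00036503, -0.00247379, -0.00153503,  0.00020564,  0.00183013,
       -0.00015853]), 'joint_efforts': array([ 4.85063083e-04, -4.98029351e+01, -2.85705775e+01,  7.00604799e-02,
        2.39100563e-02, -9.57340694e-05]), 'eef_pos': array([0.2285222 , 0.49994698, 0.21816621]), 'eef_rot': array([ 2.12763523e-01,  9.77103586e-01, -4.95298403e-04, -1.44776370e-04]), 'wrist_force': array([ 0.04213928, -0.32697416,  0.52054088]), 'wrist_torque': array([ 0.01640879, -0.03200777, -0.00409837]), 'finger_force': 0.0, 'finger_gap': 0.09289641546789447}
```

View pics/top0.png

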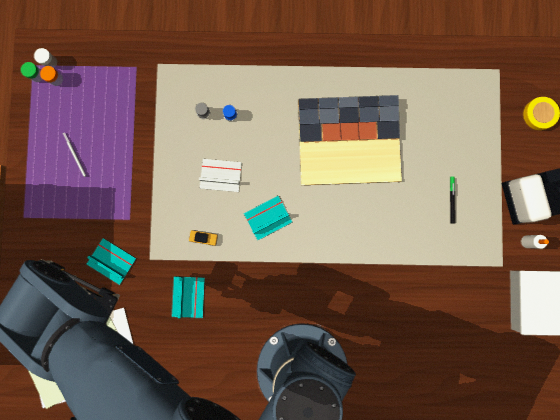

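View pics/side0.png

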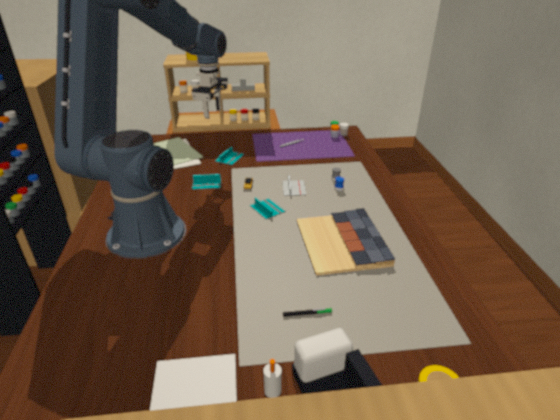

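The top view shows the flashing at about (220,175), its red line on the upper side. The roof is at (350,140), with the brown shingle at about (322–378, 122–141). The jars are at (202,110) and (229,113), the car at (203,238), a turquoise decoy at (268,217) and the marker at (452,200). I'll measure next.

```bash
cat > h.py <<'E'
import numpy as np, cv2
from plant import robot
def ray(n,uv,z):
    c=robot.get_calibration(n); uv=np.atleast_2d(np.array(uv,float))
    d=np.c_[uv,np.ones(len(uv))]@np.linalg.inv(c["camera_matrix"]).T@c["R"]
    o=-c["R"].T@c["t"]; return o+d*((z-o[2])/d[:,2])[:,None]
def big(m):
    k,l,s,c=cv2.connectedComponentsWithStats(m.astype(np.uint8)); i=1+np.argmax(s[1:,4]); return (l==i).astype(np.uint8)
def pts(m): ys,xs=np.nonzero(m); return np.c_[xs,ys].astype(float)
def box(m,n,z):
    cs,_=cv2.findContours(m,0,1); c=max(cs,key=cv2.contourArea).reshape(-1,2)
    w=ray(n,c,z)[:,:2]; r=cv2.minAreaRect((w*1000).astype(np.float32)); return r,cv2.boxPoints(r)
def roi(m,x0,x1,y0,y1):
    o=np.zeros_like(m); o[y0:y1,x0:x1]=m[y0:y1,x0:x1]; return o
E
python3 - <<'E'
from h import *
im=cv2.imread("pics/top0.png"); hsv=cv2.cvtColor(im,cv2.COLOR_BGR2HSV)
H,S,V=[hsv[...,i].astype(int) for i in range(3)]
ply=big(roi((H>18)&(H<35)&(S>60)&(V>150),290,415,130,195)); print("ply",box(ply,"top",.012))
br=roi((((H<15)|(H>170))&(S>110)&(V>100)),300,400,110,145); br=big(cv2.morphologyEx(br.astype(np.uint8),3,np.ones((3,3)))); print("brown",box(br,"top",.024))
red=big(roi(((H<12)|(H>168))&(S>70),190,250,150,200)); p=ray("top",pts(red),.004)[:,:2]
print("red",len(p),p.mean(0),cv2.fitLine((p*1000).astype(np.float32),2,0,.01,.01).ravel(),box(red,"top",.004))
for x in (210,220,230): print(x,[tuple(im[y,x]) for y in range(155,195)])
a=cv2.resize(im[90:200,190:410],None,fx=3.6,fy=3.6,interpolation=2); cv2.imwrite("pics/c.png",a)
E
```

```text
ply (((570.1947631835938, -125.99142456054688), (123.10565185546875, 282.6302185058594), 3.0453078746795654), array([[ 501.2214  ,   11.854097],
       [ 516.2363  , -270.377   ],
       [ 639.1681  , -263.83694 ],
       [ 624.1532  ,   18.394165]], dtype=float32))
brown (((654.5640258789062, -122.29737091064453), (49.063968658447266, 150.71170043945312), 2.944586753845215), array([[ 626.1934  ,  -48.301228],
       [ 633.9355  , -198.81393 ],
       [ 682.93463 , -196.29352 ],
       [ 675.19257 ,  -45.780807]], dtype=float32))
red 56 [0.54829454 0.23364675] [7.4272558e-02 9.9723798e-01 5.4829456e+02 2.3364674e+02] (((548.3364868164062, 234.84889221191406), (107.80867767333984, 4.111170768737793), 85.81156158447266), array([[542.34937, 181.23865],
       [546.4496 , 180.93839],
       [554.3236 , 288.45914],
       [550.2234 , 288.7594 ]], dtype=float32))
210 [(np.uint8(169), np.uint8(196), np.uint8(204)), (np.uint8(169), np.uint8(196), np.uint8(204)), (np.uint8(170), np.uint8(195), np.uint8(204)), (np.uint8(166), np.uint8(194), np.uint8(202)), (np.uint8(206), np.uint8(224), np.uin
[... 4721 characters left out ...]
uint8(229), np.uint8(236), np.uint8(235)), (np.uint8(224), np.uint8(233), np.uint8(231)), (np.uint8(234), np.uint8(239), np.uint8(237)), (np.uint8(119), np.uint8(126), np.uint8(124)), (np.uint8(221), np.uint8(231), np.uint8(229)), (np.uint8(224), np.uint8(235), np.uint8(233)), (np.uint8(223), np.uint8(233), np.uint8(231)), (np.uint8(224), np.uint8(233), np.uint8(232)), (np.uint8(225), np.uint8(234), np.uint8(233)), (np.uint8(225), np.uint8(234), np.uint8(232)), (np.uint8(222), np.uint8(231), np.uint8(230)), (np.uint8(167), np.uint8(185), np.uint8(192)), (np.uint8(170), np.uint8(197), np.uint8(205)), (np.uint8(172), np.uint8(198), np.uint8(207)), (np.uint8(172), np.uint8(199), np.uint8(207))]
```

View pics/c.png

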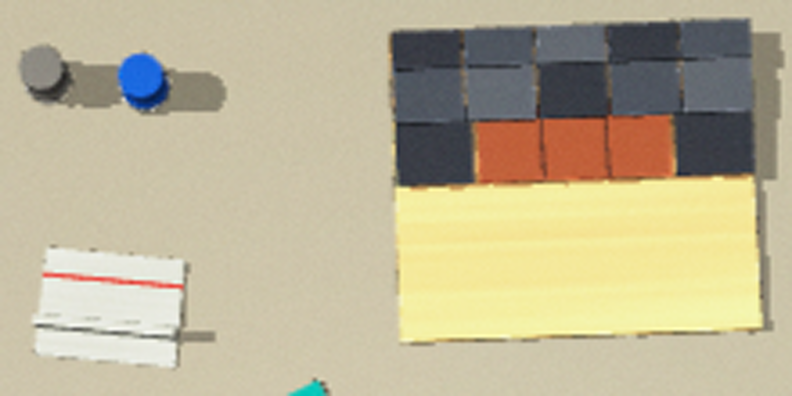

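The crop agrees with the sizes given. The ply extent is 123 mm, which is 120 plus the visible front face and parallax. The brown shingle is 150 mm wide, with its lower-edge middle at about (0.630, -0.123), and the roof yaw is about +0.052. The flashing's red line is centred at about (0.548, 0.235), with yaw about -0.074, so its origin is near (0.508, 0.238). First I'll turn the tool so that its y axis lies along the flashing's x.

>>> step_arm:
  moves: [0.093, 0, 0, 0, 0, 0, 0.14, 0.093, 0, 0, 0, 0, 0, 0.14, 0.093, 0, 0, 0, 0, 0, 0.14, 0.093, 0, 0, 0, 0, 0, 0.14, 0.093, 0, 0, 0, 0, 0, 0.14, 0.093, 0, 0, 0, 0, 0, 0.14, 0.093, 0, 0, 0, 0, 0, 0.14, 0.093, 0, 0, 0, 0, 0, 0.14]

```text
t: 0.9
eef_pos: [0.2285, 0.5, 0.2183]
eef_rot: [0.701, 0.713, -0.0, 0.0]
wrist_force: [-0.0, 0.2, 0.1]
finger_gap: 0.0926
finger_force: 0.0
```

```bash
cat >> h.py <<'E'
from scipy.spatial.transform import Rotation as Ro
def go(target,yaw):
    """shift in present tool axes, and turn about tool z, to reach target with tool y at yaw"""
    s=robot.read_state(); R=Ro.from_quat(s["eef_rot"]).as_matrix()
    y=R[:,1]; yw=np.arctan2(y[1],y[0]); dz=-(yaw-yw)
    print("t",round(s["t"],2),"pos",s["eef_pos"].round(4),"yaw",yw.round(4),"tilt",R[:2,2].round(4),"F",s["wrist_force"].round(1),"gap",round(s["finger_gap"],4),round(s["finger_force"],1))
    print("shift tool",(R.T@(np.array(target)-s["eef_pos"])).round(4),"rz",round((dz+np.pi)%(2*np.pi)-np.pi,4))
E
python3 - <<'E'
from h import *
im=cv2.imread("pics/top0.png"); hsv=cv2.cvtColor(im,cv2.COLOR_BGR2HSV)
m=roi((hsv[...,1]<25)&(hsv[...,2]>200),190,250,150,200)|roi(((hsv[...,0]<12)|(hsv[...,0]>168))&(hsv[...,1]>70),190,250,150,200)
m=big(cv2.morphologyEx(m.astype(np.uint8),3,np.ones((3,3)))); r,b=box(m,"top",.004); print(r,b)
a=-.0738; ex=np.array([np.cos(a),np.sin(a)]); ey=np.array([-ex[1],ex[0]])
print("front - 60:",[(ray("top",[[c,w]],.004)[0,:2]) @ex*1000-60 for c,w in((210,158.6),(220,159.7),(230,161))],
 "red-40",548.3*ex[0]+234.8*ex[1]-40,"rear+25",[ray("top",[[c,w]],0.002)[0,:2]@ex*1000+25 for c,w in((210,188.7),(220,189.6),(230,190.6))],
 "rib back top+4",[ray("top",[[c,w]],.028)[0,:2]@ex*1000+4 for c,w in((210,180.6),(220,181.6),(230,182.6))])
go([.5085,.2375,.15],a)
E
```

```text
((527.8341674804688, 238.6453857421875), (113.4526596069336, 84.27178955078125), 85.68895721435547) [[481.55334 185.24695]
 [565.5867  178.91217]
 [574.115   292.04382]
 [490.08167 298.3786 ]]
front - 60: [np.float64(491.9950022580067), np.float64(491.46780759989576), np.float64(490.3745542189248)] red-40 489.4950212967568 rear+25 [np.float64(492.28760823025334), np.float64(492.3520799081841), np.float64(492.1356050084849)] rib back top+4 [np.float64(491.2302526907078), np.float64(491.0105501845487), np.float64(490.79098490845814)]
t 0.9 pos [0.2285 0.5    0.2183] yaw 0.0162 tilt [-0.0004 -0.0006] F [-0.   0.2  0.1] gap 0.0926 0.0
shift tool [-0.267   0.2757  0.0684] rz 0.09
```

>>> step_arm:
  moves: [0.093, -0.033, 0.0345, 0.006, 0, 0, 0, 0.093, -0.033, 0.0345, 0.006, 0, 0, 0, 0.093, -0.033, 0.0345, 0.006, 0, 0, 0, 0.093, -0.033, 0.0345, 0.006, 0, 0, 0, 0.093, -0.033, 0.0345, 0.006, 0, 0, 0, 0.093, -0.033, 0.0345, 0.006, 0, 0, 0, 0.093, -0.033, 0.0345, 0.006, 0, 0, 0, 0.093, -0.033, 0.0345, 0.006, 0, 0, 0.09]

```text
t: 1.7
eef_pos: [0.5115, 0.2407, 0.1702]
eef_rot: [0.731, 0.682, -0.0, -0.0]
wrist_force: [0.0, 0.8, -1.0]
finger_gap: 0.0929
finger_force: 0.0
```

```bash
python3 -c "
from h import *
go([.5097,.238,.007],-.0738)"
```

```text
t 1.7 pos [0.5115 0.2407 0.1702] yaw -0.0687 tilt [-0.0004 -0.0001] F [ 0.   0.8 -1. ] gap 0.0929 0.0
shift tool [-0.0028 -0.0015  0.1632] rz 0.0051
```

>>> step_arm:
  moves: [0.093, -0.002, -0.001, 0.03, 0, 0, 0, 0.093, 0, 0, 0.03, 0, 0, 0, 0.093, 0, 0, 0.03, 0, 0, 0, 0.093, 0, 0, 0.03, 0, 0, 0, 0.093, 0, 0, 0, 0, 0, 0, 0.093, 0, 0, 0, 0, 0, 0]

```text
t: 2.3
eef_pos: [0.5093, 0.2405, 0.051]
eef_rot: [0.731, 0.683, -0.0, -0.0]
wrist_force: [0.6, 0.0, 0.4]
finger_gap: 0.0928
finger_force: 0.0
```

```bash
python3 -c "
from h import *
go([.5097,.238,.007],-.0738)
cv2.imwrite('pics/top1.png',cv2.resize(robot.camera('top')[:,:,::-1][110:240,150:330],None,fx=4,fy=4,interpolation=2))"
```

```text
t 2.3 pos [0.5093 0.2405 0.051 ] yaw -0.0679 tilt [-0.0006 -0.0002] F [0.6 0.  0.4] gap 0.0928 0.0
shift tool [-0.0024  0.0006  0.044 ] rz 0.0059
```

View pics/top1.png

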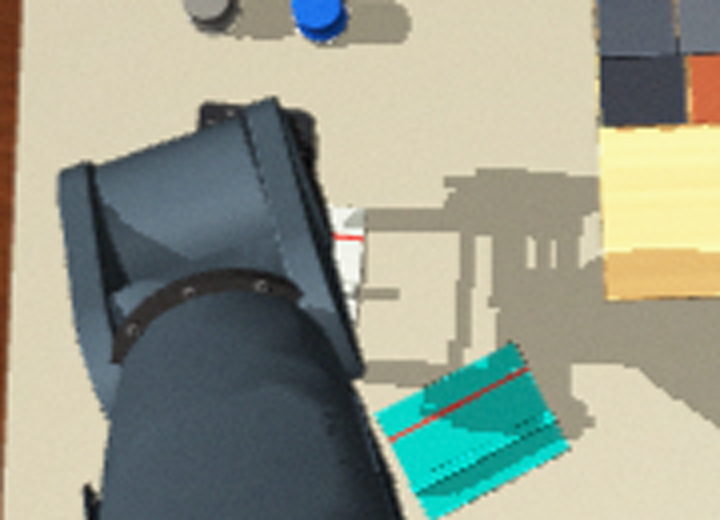

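The arm covers the strip in the top view. The shadows show the rib, at (380,293) in the crop, midway between the two finger shadows at rows 218 and 370. I'll go down and close.

>>> step_arm:
  moves: [0.093, -0.001, 0, 0.02, 0, 0, 0.006, 0.093, -0.001, 0, 0.02, 0, 0, 0, 0.093, 0, 0, 0.004, 0, 0, 0, 0.0, 0, 0, 0, 0, 0, 0, 0.0, 0, 0, 0, 0, 0, 0, 0.0, 0, 0, 0, 0, 0, 0, 0.0, 0, 0, 0, 0, 0, 0, 0.0, 0, 0, 0, 0, 0, 0]

```text
t: 3.15
eef_pos: [0.5093, 0.2385, 0.0071]
eef_rot: [0.733, 0.68, 0.0, 0.0]
wrist_force: [0.4, 0.4, -0.2]
finger_gap: 0.0577
finger_force: 0.0
```

>>> step_arm:
  moves: [0.0, 0, 0, 0, 0, 0, 0, 0.0, 0, 0, 0, 0, 0, 0, 0.0, 0, 0, 0, 0, 0, 0]

```text
t: 3.45
eef_pos: [0.5091, 0.2384, 0.0066]
eef_rot: [0.733, 0.68, -0.0, -0.0]
wrist_force: [0.6, 0.5, -0.1]
finger_gap: 0.0335
finger_force: 0.0
```

>>> step_arm:
  moves: [0.0, 0, 0, 0, 0, 0, 0, 0.0, 0, 0, 0, 0, 0, 0, 0.0, 0, 0, 0, 0, 0, 0, 0.0, 0, 0, 0, 0, 0, 0, 0.0, 0, 0, 0, 0, 0, 0, 0.0, 0, 0, 0, 0, 0, 0]

```text
t: 4.05
eef_pos: [0.5092, 0.2384, 0.0066]
eef_rot: [0.733, 0.68, 0.0, 0.0]
wrist_force: [0.6, -0.3, 0.8]
finger_gap: 0.0077
finger_force: 30.0
```

```bash
python3 -c "
from h import *
go([.5097,.238,.007],-.0738)"
```

```text
t 4.05 pos [0.5092 0.2384 0.0066] yaw -0.074 tilt [0.0001 0.    ] F [ 0.6 -0.3  0.8] gap 0.0077 30.0
shift tool [-0.0004  0.0006 -0.0004] rz -0.0002
```

>>> step_arm:
  moves: [0.0, 0, 0, -0.03, 0, 0, 0, 0.0, 0, 0, -0.04, 0, 0, 0, 0.0, -0.03, 0.006, 0, 0, 0, 0, 0.0, -0.04, 0.007, 0, 0, 0, 0, 0.0, -0.04, 0.007, 0, 0, 0, 0, 0.0, -0.04, 0.007, 0, 0, 0, 0, 0.0, -0.04, 0.007, 0, 0, 0, 0, 0.0, -0.04, 0.007, 0, 0, 0, 0]

```text
t: 4.85
eef_pos: [0.5328, 0.0044, 0.0766]
eef_rot: [0.733, 0.68, -0.0, -0.0]
wrist_force: [0.3, -0.7, 0.1]
finger_gap: 0.0076
finger_force: 30.0
```

>>> step_arm:
  moves: [0.0, -0.04, 0.007, 0, 0, 0, 0, 0.0, -0.04, 0.007, 0, 0, 0, 0, 0.0, -0.03, 0.006, 0, 0, 0, -0.06, 0.0, 0, 0, 0, 0, 0, -0.066, 0.0, 0, 0, 0, 0, 0, 0, 0.0, 0, 0, 0, 0, 0, 0]

```text
t: 5.45
eef_pos: [0.5446, -0.1048, 0.0765]
eef_rot: [0.689, 0.725, -0.0, -0.0]
wrist_force: [-0.3, -0.7, -1.9]
finger_gap: 0.0078
finger_force: 30.0
```

```bash
python3 -c "
from h import *
go([.5451,-.1275,.05],.052)
cv2.imwrite('pics/t2.png',robot.camera('top')[:,:,::-1]);cv2.imwrite('pics/s2.png',robot.camera('side')[:,:,::-1])
a=cv2.imread('pics/t2.png')[90:210,270:430];b=cv2.imread('pics/s2.png')[150:300,240:400]
f=lambda i,h:cv2.resize(i,(400,h),interpolation=2)
cv2.imwrite('pics/m2.png',np.vstack([f(a,300),f(b,300)]))"
```

```text
t 5.45 pos [ 0.5446 -0.1048  0.0765] yaw 0.0503 tilt [-0.0005  0.0002] F [-0.3 -0.7 -1.9] gap 0.0078 30.0
shift tool [-0.0227 -0.0006  0.0265] rz -0.0017
```

View pics/m2.png

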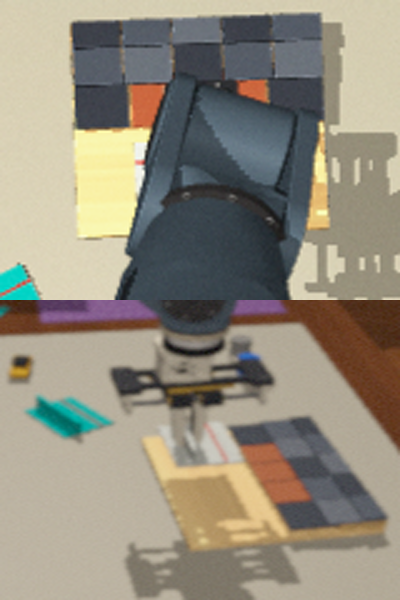

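The strip is held level, with its red line on the uphill side. I'll move it sideways to the shingle's centre line and come down to just above the board.

>>> step_arm:
  moves: [0.0, -0.0227, -0.0006, 0, 0, 0, -0.0017, 0.0, 0, 0, 0.025, 0, 0, 0, 0.0, 0, 0, 0.02, 0, 0, 0, 0.0, 0, 0, 0.006, 0, 0, 0, 0.0, 0, 0, 0, 0, 0, 0, 0.0, 0, 0, 0, 0, 0, 0]

```text
t: 6.15
eef_pos: [0.5459, -0.1277, 0.0264]
eef_rot: [0.688, 0.726, 0.0, 0.0]
wrist_force: [0.1, -0.7, -0.4]
finger_gap: 0.0077
finger_force: 30.0
```

```bash
python3 -c "
from h import *
go([.5451,-.1275,.0196],.052)
cv2.imwrite('pics/t3.png',robot.camera('top')[:,:,::-1]);cv2.imwrite('pics/s3.png',robot.camera('side')[:,:,::-1])
a=cv2.imread('pics/t3.png')[110:190,290:410];b=cv2.imread('pics/s3.png')[190:290,280:400]
f=lambda i,h:cv2.resize(i,(450,h),interpolation=2)
cv2.imwrite('pics/m3.png',np.vstack([f(a,300),f(b,300)]))"
```

```text
t 6.15 pos [ 0.5459 -0.1277  0.0264] yaw 0.0539 tilt [ 0.0009 -0.0003] F [ 0.1 -0.7 -0.4] gap 0.0077 30.0
shift tool [ 0.0002 -0.0008  0.0068] rz 0.0019
```

View pics/m3.png

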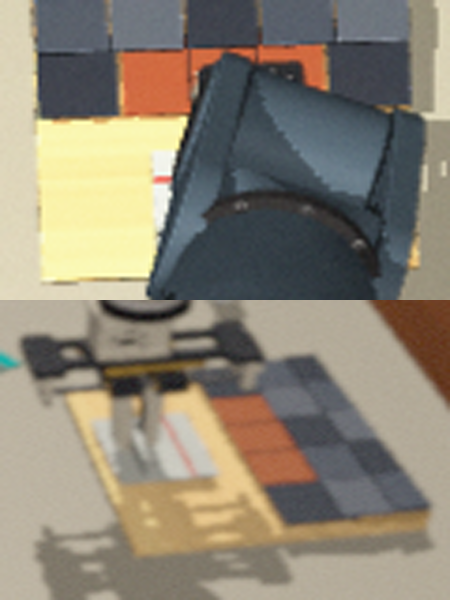

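The strip is aligned with the shingle, its front edge about 25 mm short of it. I'll lower it to touch the board.

>>> step_arm:
  moves: [0.0, 0, 0, 0.004, 0, 0, 0, 0.0, 0, 0, 0.002, 0, 0, 0, 0.0, 0, 0, 0.001, 0, 0, 0, 0.0, 0, 0, 0.0005, 0, 0, 0, 0.0, 0, 0, 0, 0, 0, 0]

```text
t: 6.75
eef_pos: [0.5453, -0.1278, 0.0186]
eef_rot: [0.688, 0.726, -0.0, -0.0]
wrist_force: [-2.5, -0.0, 6.9]
finger_gap: 0.0076
finger_force: 30.0
```

>>> step_arm:
  moves: [0.0, 0, 0, 0.0007, 0, 0, 0, 0.0, 0, 0, 0, 0, 0, 0]

```text
t: 6.95
eef_pos: [0.5453, -0.1279, 0.0186]
eef_rot: [0.688, 0.726, -0.0, -0.0]
wrist_force: [-6.9, 2.9, 15.7]
finger_gap: 0.0077
finger_force: 30.0
```

Contact came at z = 0.0186, as predicted. I'll ease up about 0.8 mm and slide in slowly.

>>> step_arm:
  moves: [0.0, 0, 0, -0.002, 0, 0, 0, 0.0, 0, 0.005, 0, 0, 0, 0, 0.0, 0, 0.005, 0, 0, 0, 0, 0.0, 0, 0.005, 0, 0, 0, 0, 0.0, 0, 0, 0, 0, 0, 0]

```text
t: 7.45
eef_pos: [0.5611, -0.127, 0.0193]
eef_rot: [0.688, 0.726, 0.0, 0.0]
wrist_force: [0.3, 0.4, -1.0]
finger_gap: 0.0077
finger_force: 30.0
```

```bash
python3 -c "
from h import *
go([.630-.04*.9986,-.123-.04*.0525,.0194],.0525)
cv2.imwrite('pics/s4.png',robot.camera('side')[:,:,::-1])
im=cv2.imread('pics/s4.png');b=im[200:280,300:390]
cv2.imwrite('pics/m4.png',cv2.resize(b,None,fx=7,fy=7,interpolation=2))
c=robot.get_calibration('side')
def pr(X): p=c['camera_matrix']@(c['R']@np.array(X)+c['t']); return (p[:2]/p[2]).round(1)
s=robot.read_state()['eef_pos']; o=s-[0,0,.0066]; ex=np.array([.9986,.0525,0]); ey=np.array([-.0525,.9986,0])
for n,v in (('front near',o+.06*ex-.055*ey+[0,0,.004]),('front far',o+.06*ex+.055*ey+[0,0,.004]),('lip near',np.array([.63,-.123,.024])-.075*ey),('lip far',np.array([.63,-.123,.024])+.075*ey)): print(n,pr(v),((pr(v)-[300,200])*7).round())
"
```

```text
t 7.45 pos [ 0.5611 -0.127   0.0193] yaw 0.0539 tilt [ 0.0004 -0.0001] F [ 0.3  0.4 -1. ] gap 0.0077 30.0
shift tool [ 0.0004  0.029  -0.0001] rz 0.0014
front near [342.9 249.5] [300. 346.]
front far [333.2 228.9] [232. 202.]
lip near [348.  251.3] [336. 359.]
lip far [334.5 223.3] [242. 163.]
```

View pics/m4.png

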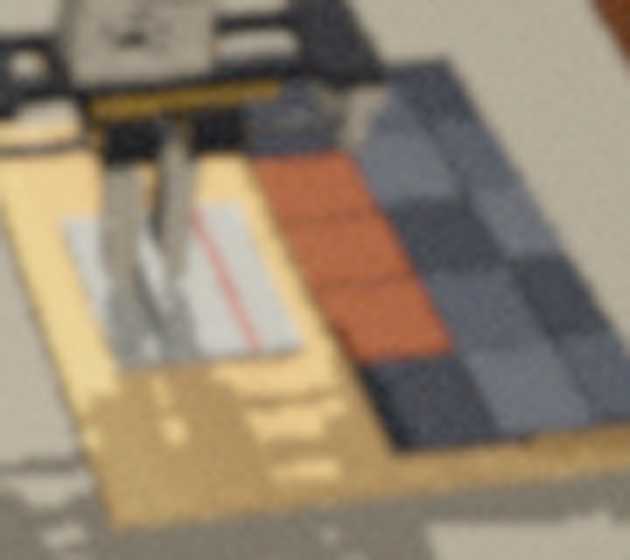

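The near front corner of the strip is at (300,347) in the crop, against (300,346) predicted. The shingle edge is some pixels off its predicted place, so I'll check it in the uncovered first side picture with masks.

```bash
python3 - <<'E'
from h import *
def edge(f,kind,x0,x1,y0,y1,rows,z):
    im=cv2.GaussianBlur(cv2.imread(f),(0,0),.7); h=cv2.cvtColor(im,cv2.COLOR_BGR2HSV).astype(int);H,S,V=h[...,0],h[...,1],h[...,2]
    m=((H<12)|(H>172))&(S>100)&(V>70) if kind=="b" else (((H<12)|(H>168))&(S>40)&(V>120))
    m=roi(m,x0,x1,y0,y1)
    p=np.array([[np.nonzero(m[r])[0].min() if kind=="b" else np.nonzero(m[r])[0].mean(),r] for r in rows if m[r].any()],float)
    if kind=="b": p[:,0]-=.5
    w=ray("side",p,z)[:,:2]*1000; l=cv2.fitLine(w.astype(np.float32),2,0,.01,.01).ravel()
    if l[1]<0:l[:2]*=-1
    return p[[0,-1]],l,"yaw",np.arctan2(-l[0],l[1]),w[[0,-1]]
print(edge("pics/side0.png","b",320,375,215,262,range(226,249),.024))
print(edge("pics/s4.png","b",320,375,215,262,range(226,249),.024))
print(edge("pics/s4.png","r",325,342,228,252,range(231,250),.0168))
im=cv2.imread("pics/side0.png"); h=cv2.cvtColor(im,cv2.COLOR_BGR2HSV)
m=big((h[...,0]>14)&(h[...,0]<32)&(h[...,1]>70)&(h[...,2]>140)&(np.arange(420)[:,None]>200)&(np.arange(420)[:,None]<285)&(np.arange(560)>280)&(np.arange(560)<400))
c=max(cv2.findContours(m,0,1)[0],key=cv2.contourArea); q=cv2.approxPolyDP(c,3,True).reshape(-1,2); print(q.tolist(),ray("side",q,.012)[:,:2].round(3).tolist())
cv2.imwrite("pics/s0c.png",cv2.resize(im[200:280,290:400],None,fx=7,fy=7,interpolation=2))
E
```

```text
(array([[337.5, 226. ],
       [348.5, 248. ]]), array([-5.32318912e-02,  9.98582184e-01,  6.35522400e+02, -1.24618164e+02],
      dtype=float32), 'yaw', np.float32(0.053257063), array([[ 632.57554862,  -64.23961099],
       [ 639.53822469, -182.39688071]]))
(array([[337.5, 226. ],
       [348.5, 248. ]]), array([-5.32318912e-02,  9.98582184e-01,  6.35522400e+02, -1.24618164e+02],
      dtype=float32), 'yaw', np.float32(0.053257063), array([[ 632.57554862,  -64.23961099],
       [ 639.53822469, -182.39688071]]))
(array([[334. , 231. ],
       [335.5, 249. ]]), array([ 6.5655611e-02,  9.9784237e-01,  6.0213611e+02, -1.2735807e+02],
      dtype=float32), 'yaw', np.float32(-0.06570287), array([[ 617.54115541,  -80.78390442],
       [ 601.24526191, -173.84199994]]))
[[297, 219], [317, 275], [393, 266], [394, 261], [356, 266], [331, 215]] [[0.508, 0.009], [0.523, -0.279], [0.754, -0.266], [0.764, -0.244], [0.645, -0.253], [0.63, 0.02]]
```

View pics/s0c.png

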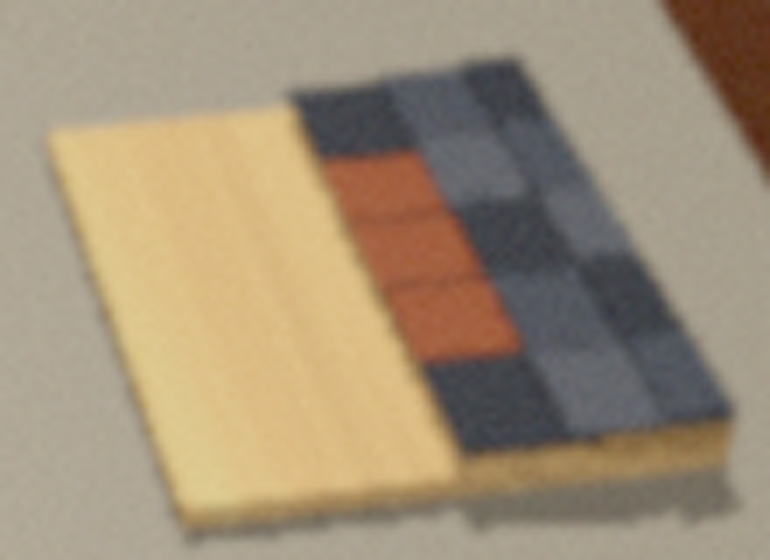

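```bash
python3 - <<'E'
from h import *
im=cv2.imread("pics/s4.png").astype(float); ex=np.array([.9986,.0525])
out=[]
for r in range(232,250):
    xs=np.arange(int(327.5+(r-231)*.48)-4,int(327.5+(r-231)*.48)+6); red=im[r,xs,2]-im[r,xs,1]; red=np.clip(red-np.median(red)-4,0,None)
    if red.max()>12: out.append([(xs*red).sum()/red.sum(),r])
out=np.array(out); w=ray("side",out,.0167)[:,:2]; print(len(out),out[[0,-1]].round(1).tolist(),(w@ex).round(4))
s=robot.read_state()["eef_pos"][:2]; print("tcp+40",s@ex+.04,"lip top",np.array([.63,-.123])@ex,"lip side",np.array([.6355,-.1246])@ex)
E
```

```text
18 [[327.9, 232.0], [335.8, 249.0]] [0.5913 0.5915 0.592  0.5923 0.5925 0.5927 0.5928 0.593  0.5927 0.5929
 0.5923 0.5921 0.5923 0.5923 0.5926 0.5927 0.5927 0.5923]
tcp+40 0.5931697673679909 lip top 0.6226605000000001 lip side 0.6280688
```

Both views put the slide left at about 30–35 mm. I'll slide 28 mm, watching the force, then look again.

>>> step_arm:
  moves: [0.0, 0, 0.004, 0, 0, 0, 0, 0.0, 0, 0.004, 0, 0, 0, 0, 0.0, 0, 0.004, 0, 0, 0, 0, 0.0, 0, 0.004, 0, 0, 0, 0, 0.0, 0, 0, 0, 0, 0, 0]

```text
t: 8.0
eef_pos: [0.5769, -0.1262, 0.0195]
eef_rot: [0.688, 0.726, 0.0, 0.0]
wrist_force: [-0.0, -0.5, -1.8]
finger_gap: 0.0077
finger_force: 30.0
```

>>> step_arm:
  moves: [0.0, 0, 0.004, 0, 0, 0, 0, 0.0, 0, 0.004, 0, 0, 0, 0, 0.0, 0, 0.004, 0, 0, 0, 0, 0.0, 0, 0, 0, 0, 0, 0, 0.0, 0, 0, 0, 0, 0, 0]

```text
t: 8.5
eef_pos: [0.5883, -0.1255, 0.0193]
eef_rot: [0.688, 0.726, -0.0, -0.0]
wrist_force: [0.7, 0.5, -1.2]
finger_gap: 0.0077
finger_force: 30.0
```

```bash
python3 -c "
from h import *
go([.633-.04*.9986,-.123-.04*.0525,.0194],.053)
for n in ('top','side'): cv2.imwrite(f'pics/{n}5.png',robot.camera(n)[:,:,::-1])
a=cv2.imread('pics/top5.png')[110:165,300:410];b=cv2.imread('pics/side5.png')[205:265,310:380]
cv2.imwrite('pics/m5.png',np.vstack([cv2.resize(a,(500,250),interpolation=2),cv2.resize(b,(500,340),interpolation=2)]))"
```

```text
t 8.5 pos [ 0.5883 -0.1255  0.0193] yaw 0.0538 tilt [-0.0002  0.    ] F [ 0.7  0.5 -1.2] gap 0.0077 30.0
shift tool [ 0.0001  0.0048 -0.0001] rz 0.0008
```

View pics/m5.png

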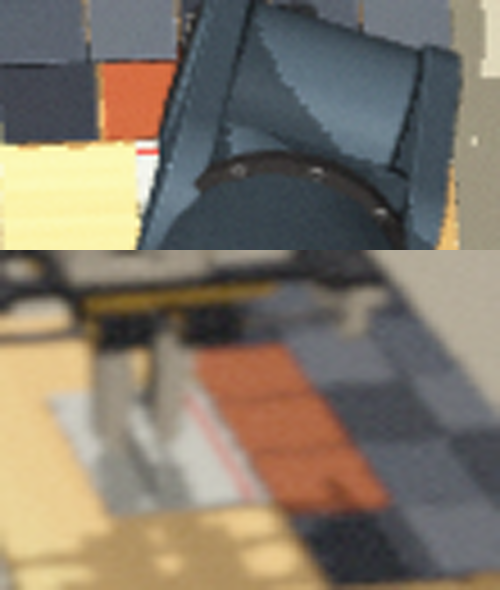

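The strip is in, with its red line just short of the shingle's edge: top crop red at row 152, shingle edge at about row 141. I'll measure that last gap at sub-pixel.

```bash
python3 - <<'E'
from h import *
im=cv2.imread("pics/top5.png").astype(int)
for c in (331,332,333): print(c,[(r,*im[r,c].tolist()) for r in range(136,150)])
for r in (140,141,142,143,143.5,144): print(r,ray("top",[[332,r]],.022)[0,:2].round(4),ray("top",[[332,r]],.0168)[0,:2].round(4))
im=cv2.imread("pics/side5.png").astype(int)
for r in (236,240,244): print(r,[(x,*im[r,x].tolist()) for x in range(332,352)])
E
```

```text
331 [(136, 68, 111, 214), (137, 69, 113, 214), (138, 69, 111, 214), (139, 67, 112, 214), (140, 74, 102, 168), (141, 232, 240, 240), (142, 196, 212, 243), (143, 88, 102, 243), (144, 234, 241, 244), (145, 236, 244, 242), (146, 238, 245, 244), (147, 237, 245, 243), (148, 235, 243, 242), (149, 237, 243, 243)]
332 [(136, 62, 107, 211), (137, 65, 108, 211), (138, 71, 112, 215), (139, 68, 110, 214), (140, 71, 93, 152), (141, 232, 239, 239), (142, 200, 214, 243), (143, 90, 105, 245), (144, 234, 242, 245), (145, 237, 244, 243), (146, 237, 244, 243), (147, 238, 245, 244), (148, 236, 243, 242), (149, 231, 240, 238)]
333 [(136, 67, 112, 215), (137, 69, 111, 213), (138, 71, 113, 215), (139, 65, 106, 207), (140, 72, 94, 140), (141, 227, 235, 235), (142, 190, 206, 239), (143, 90, 102, 244), (144, 232, 240, 243), (145, 234, 241, 239), (146, 234, 241, 239), (147, 228, 236, 234), (148, 221, 230, 229), (149, 191, 200, 198)]
140 [ 0.6287 -0.0748] [ 0.6298 -0.0753]
141 [ 0.6259 -0.0748] [ 0.627  -0.0753]
142 [ 0.6231 -0.0749] [ 0.6241 -0.0753]
143 [ 0.6202 -0.0749] [ 0.6213 -0.0754]
143.5 [ 0.6188 -0.074
[... 667 characters left out ...]
191, 202), (340, 159, 170, 203), (341, 155, 165, 202), (342, 155, 165, 187), (343, 141, 151, 173), (344, 104, 124, 170), (345, 74, 102, 165), (346, 69, 96, 162), (347, 64, 93, 158), (348, 69, 95, 158), (349, 65, 98, 162), (350, 71, 99, 165), (351, 63, 98, 163)]
244 [(332, 131, 139, 138), (333, 129, 138, 140), (334, 131, 137, 140), (335, 151, 162, 163), (336, 179, 186, 190), (337, 188, 198, 200), (338, 192, 201, 202), (339, 192, 202, 203), (340, 190, 199, 201), (341, 181, 191, 203), (342, 165, 174, 205), (343, 156, 164, 201), (344, 153, 165, 184), (345, 127, 138, 163), (346, 91, 110, 163), (347, 74, 103, 172), (348, 75, 107, 178), (349, 76, 109, 179), (350, 69, 106, 176), (351, 71, 104, 175)]
```

Both views, measured locally, give a gap of 6 mm, so the tuck is now about 14 mm deep. I'll move 6 mm more, then press down.

>>> step_arm:
  moves: [0.0, 0, 0.003, 0, 0, 0, 0, 0.0, 0, 0.003, 0, 0, 0, 0, 0.0, 0, 0, 0, 0, 0, 0, 0.0, 0, 0, 0.001, 0, 0, 0, 0.0, 0, 0, 0.001, 0, 0, 0, 0.0, 0, 0, 0, 0, 0, 0, 0.0, 0, 0, 0, 0, 0, 0]

```text
t: 9.3
eef_pos: [0.5945, -0.1252, 0.0186]
eef_rot: [0.688, 0.726, 0.0, 0.0]
wrist_force: [-4.2, 1.5, 13.3]
finger_gap: 0.0079
finger_force: 30.0
```

```bash
python3 -c "
from h import *
go([.6355-.04*.9986,-.123-.04*.0525,.0186],.053)
for n in ('top','side'): cv2.imwrite(f'pics/{n}6.png',robot.camera(n)[:,:,::-1])
a=cv2.imread('pics/top6.png')[110:165,300:410];b=cv2.imread('pics/side6.png')[205:265,310:380]
cv2.imwrite('pics/m6.png',np.vstack([cv2.resize(a,(500,250),interpolation=2),cv2.resize(b,(500,340),interpolation=2)]))
im=cv2.imread('pics/top6.png').astype(int); print([(r,*im[r,332].tolist()) for r in range(137,146)])"
```

```text
t 9.3 pos [ 0.5945 -0.1252  0.0186] yaw 0.0537 tilt [ 0.0004 -0.0001] F [-4.2  1.5 13.3] gap 0.0079 30.0
shift tool [0.0001 0.0011 0.    ] rz 0.0007
[(137, 70, 111, 215), (138, 66, 106, 212), (139, 68, 111, 214), (140, 39, 61, 153), (141, 73, 85, 238), (142, 233, 241, 244), (143, 236, 245, 243), (144, 238, 245, 244), (145, 237, 245, 243)]
```

View pics/m6.png

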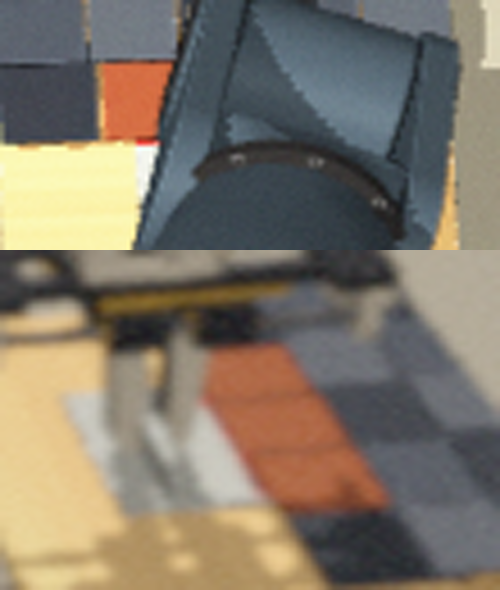

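The red line now lies right at the shingle's lower edge in both views (top row 141, edge 140.5). The shingle is down, and the strip is gripped with 30 N and pressed with about 13 N. I'll hand it in.

```bash
python3 -c "
from plant import robot
print(robot.job_done())"
```

```text
the job is handed in; nothing more can be done
None
```

I handed the job in at about 9.4 s; it returned no verdict. The strip is about 20 mm under the middle of the brown shingle, with its red line at the lower edge, and is held pressed on the board with about 13 N. The shingle looks down in the last pictures, and the arm stayed clear of the jars, car and marker.

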